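Lay out the jars and timer for cooking

TASK

Lay out the cooking corner: stand the blue-capped brown jar on the middle cork spot of the wooden tray, the green-capped spice jar on the end spot nearest the recipe box and the yellow-capped spice jar on the other end spot, so that the brown jar is between the two, and stand the kitchen timer on top of the recipe box, in the middle of its lid. Everything you place stands upright and centred, red half of the timer up, and all the other things stay where they are.

Things in the scene. Friction and masses are not known exactly. Their poses are not given: they have to be found in the camera images.
- brown_jar_center (a point): Blue-capped jar to be moved: round brown jar with a blue cap, 47 mm in diameter, 88 mm tall. This point is its centre, half-way up; z is its upright axis.
- yellow_jar_center (a point): Yellow-capped spice jar to be moved: slim round jar with a bright yellow cap that has a small green mark on top, 42 mm in diameter, 96 mm tall. This point is its centre, half-way up; z is its upright axis.
- green_jar_center (a point): Green-capped spice jar to be moved: slim round jar with a green-sided cap whose top is brownish gold, 46 mm in diameter, 105 mm tall. This point is its centre, half-way up; z is its upright axis.
- timer_center (a point): Kitchen timer to be moved: round drum with a red upper half and a white lower half, 63 mm in diameter, 46 mm tall; its dial does not turn. This point is its centre, half-way up; z is its upright axis.
- tray: Fixed low wooden tray, 100 x 255 mm, with a 6 mm wide rim 16 mm high; its inner floor is 10 mm above the worktop. Three round cork inlays 66 mm in diameter, flush with the floor, lie in a row along the tray's y axis: at y = -85, 0 and +85 mm, x = 0. Origin: centre of its underside; z up, x across the row, away from the robot.
- recipe_box: Fixed recipe box: upright tin with a black-and-white pebble pattern, 74 x 109 mm, 80 mm tall, flat closed lid (the lid's middle lies 2 mm from the origin towards -x). Origin: centre of its underside; y along the 109 mm side, z up. It stands beyond one end of the tray, the white mug beyond the other.
- white_mug_center (a point): White mug, a bystander: 81 mm in diameter, 116 mm over its handle, 94 mm tall. This point is half-way up, in the middle of its 81 x 116 mm outline; z is its upright axis.
- salt_center (a point): Salt shaker, a bystander: round, white glass body with a domed grey cap, 44 mm in diameter, 90 mm tall; it rocks slightly. This point is its centre, half-way up; z is its upright axis.
- glass_jar_center (a point): Clear glass jar with a black lid, a bystander: 62 mm in diameter, 99 mm tall. This point is its centre, half-way up; z is its upright axis.
Not all that is in view belongs to the job. What is shaped like the part that bears green_jar_center but orange is not meant.

How it is judged (in metres and radians):
At the end, for the whole second after the job is handed in: Blue-capped jar on the middle spot, green-capped jar on the end spot on the recipe box's side, yellow-capped jar on the other: each within 12 mm along and across, down on the tray (4 mm); timer on the box within 15 mm of the lid's middle (height 5 mm). All upright within 0.12 rad and at rest (x of brown_jar_center in the frame of tray between -0.012 and 0.012 m and y of brown_jar_center in the frame of tray between -0.012 and 0.012 m and z of brown_jar_center in the frame of tray between 0.05 and 0.058 m and ((y of recipe_box in the frame of tray above 0 m and x of green_jar_center in the frame of tray between -0.012 and 0.012 m and y of green_jar_center in the frame of tray between 0.073 and 0.097 m and z of green_jar_center in the frame of tray between 0.0585 and 0.0665 m and x of yellow_jar_center in the frame of tray between -0.012 and 0.012 m and y of yellow_jar_center in the frame of tray between -0.097 and -0.073 m and z of yellow_jar_center in the frame of tray between 0.054 and 0.062 m) or (y of recipe_box in the frame of tray below 0 m and x of green_jar_center in the frame of tray between -0.012 and 0.012 m and y of green_jar_center in the frame of tray between -0.097 and -0.073 m and z of green_jar_center in the frame of tray between 0.0585 and 0.0665 m and x of yellow_jar_center in the frame of tray between -0.012 and 0.012 m and y of yellow_jar_center in the frame of tray between 0.073 and 0.097 m and z of yellow_jar_center in the frame of tray between 0.054 and 0.062 m)) and x of timer_center in the frame of recipe_box between -0.017 and 0.013 m and y of timer_center in the frame of recipe_box between -0.015 and 0.015 m and z of timer_center in the frame of recipe_box between 0.098 and 0.108 m and angle between each of brown_jar_center, yellow_jar_center, green_jar_center, timer_center's own z axis and vertical below 0.12 rad and linear speed of each of brown_jar, yellow_jar, green_jar, timer below 0.02 m/s and angular speed of each of brown_jar, yellow_jar, green_jar, timer below 0.2 rad/s); the robot touches nothing.
It fails at once if the salt shaker is shifted by more than 20 mm or tipped over (distance of salt_center from where it was at the start of the episode above 0.02 m or angle between salt_center's own z axis and vertical above 0.5 rad).
It fails at once if the glass jar is shifted by more than 20 mm or tipped over (distance of glass_jar_center from where it was at the start of the episode above 0.02 m or angle between glass_jar_center's own z axis and vertical above 0.5 rad).
It fails at once if the white mug is shifted by more than 20 mm or tipped over (distance of white_mug_center from where it was at the start of the episode above 0.02 m or angle between white_mug_center's own z axis and vertical above 0.5 rad).
It also fails if it takes over 106 s, if anything falls off the work surface, if the arm or the gripper's body presses on something with over 40 N, if the wrist force passes 120 N, or if a joint passes its speed limit or range.

ROBOT

A 6-joint arm with a two-finger parallel gripper is mounted at the origin on a cart in front of the work surface, level with it; the furniture and walls round the work are solid. World frame = base frame: x ahead of the robot, y to its left, z up, the work surface at z = 0. Lengths are in m, angles in degrees, forces in N, time in s.
With the tool pointing down it reaches from about 0.4 to 0.825 m from the base axis. Payload 7 kg.
Tool frame: the origin (TCP) lies midway between the tips of the shut fingers; the grasp point (between the pads) lies 19 mm behind it; z points along the fingers, x is the direction in which the jaws open and shut, and the axes are right-handed (so a half turn about z gives the same grasp; the last joint's range is limited). The gripper opens to 88 mm and grips with 3 to 60 N. Pads are 19 mm wide; open, the fingers measure 130 mm over their backs; the gripper's body (78 mm by 193 mm) begins 47 mm behind the grasp point.
Start: joints at [86.179, 20.546, 0.682, 0, -70.136, -16.507], TCP at [0.235, 0.633, 0.227] pointing down, gripper open.
Joint ranges: [-176.03, 176.03], [-82.01, 121.73], [-58.28, 71.71], [-173.87, 95.51], [-174.79, -0.11], [-173.66, 173.66]. Speed limits (degrees/s): [136.94, 136.94, 172.46, 180, 180, 180].

INTERFACE

Orientations are given as [roll, pitch, yaw] about the fixed x, y, z axes, in that order (R = Rz(yaw) Ry(pitch) Rx(roll)).
In Python, from plant import * gives the robot as it stands. The module is installed in compiled form; this text tells all that it offers.
- The arm moves only by the shell command python3 -m pendant 'ROWS' [OPENING]. ROWS is JSON, a list that holds one entry, the list of rows, each a list of 6 numbers: the shift along the world's x, y, z in mm, then the turn, a rotation vector about the world's x, y, z in degrees. A call has 1 to 10 rows; each row is the pose to reach, as a shift and turn from the pose commanded when the call began; what a row does not reach only later rows make up. A row lasts 1/8 s, in which the tool goes at most 62.5 mm and 10.7 degrees, less where a joint would pass 70% of its speed; a pose out of reach is approached as far as the arm can. A call with a gripper value outside its range is refused whole. OPENING is the closure, from -1 (fully open) to 1 (shut), set as the call begins (- or left out, the last holds). The fingers move at their own pace and stop on an object; the grip force is fixed at half the most. Time passes only in rows, so rows that repeat a pose let the fingers close. It gives the time, the measured TCP pose, the force and the opening at its end, in the units of the state.
- get_obs(): the state, without advancing time (a new reading comes with each control period).
- snapshot(name): name is "scene" or "side" or "wrist"; returns a dict with "pixels" (480x640x3 uint8, red, green, blue), "depth" (480x640 float32, m along the optical axis (not along the pixel's ray), 0 where there is no reading), "fx", "fy", "cx", "cy" (pixels), "pose" (4x4, takes a point from camera to world coordinates); the wrist camera has in their place "tool_from_camera" (4x4, takes a point from camera to tool coordinates, whose origin is the TCP and whose axes are the tool frame's). Camera axes: x right, y down, z forward; pixel columns grow to the right and rows downward; lengths in m; the calibration is good to about 2 mm. A picture is of the moment at which its call begins: read the wrist's pose just before it.
- close_job(): hands the job in, once; it reports no verdict.
The state is a dict: "clock": time; "joint_pos": joint angles; "qvel": joint speeds; "tau": joint torques, N m; "tool_pos": TCP position; "orientation": TCP orientation; "force": force on the tool from outside, world axes, zero at the start; "moment": the same for the moment, N m; "opening": finger opening in m.
Only numpy, scipy, OpenCV 4.12 (cv2) and the standard library are available. Lean on these libraries where they do the work, as an engineer would, in place of code of your own. Each camera call takes 0.05 s, during which the arm holds its last target. There are 200 camera calls.

## Working session

There is one attempt and no reset: what is moved stays moved. The work goes in short steps, Python scripts to look and compute and a shell command to move; the robot and the scene stay as the last step left them, time stands still between calls to the robot, and variables do not carry over. Pictures are saved under pics/ and viewed, about 12 in all and at most 16, crops included, and the job is handed in when it is done.

```bash
mkdir -p pics
cat > h.py <<'E'
from plant import *
import numpy as np, cv2
def snap(n,save=None):
    s=snapshot(n)
    if save: cv2.imwrite('pics/'+save,s['pixels'][:,:,::-1])
    return s
def pts(s,T=None):
    T=s['pose'] if T is None else T
    v,u=np.mgrid[:480,:640]; d=s['depth']
    P=np.stack([(u-s['cx'])/s['fx']*d,(v-s['cy'])/s['fy']*d,d],-1)
    return P@np.array(T)[:3,:3].T+np.array(T)[:3,3]
E
python3 - <<'E'
from h import *
print(get_obs())
for n in('scene','side'):
    s=snap(n,n+'0.png'); np.savez(n+'0.npz',**s); print(n,s['pose'].round(3),s['fx'])
E
```

```text
{'clock': 0.0, 'joint_pos': array([ 8.61778722e+01,  2.05926113e+01,  6.31979122e-01, -2.02210669e-02,
       -7.01357013e+01, -1.65061957e+01]), 'qvel': array([ 0.07006664, -0.04698236,  0.04573435,  0.00257509,  0.00764612,
        0.01307049]), 'tau': array([ 1.59335134e-03, -5.82718921e+01,  2.93041956e+01,  6.99727044e+00,
        7.03483616e-03, -1.49113962e-04]), 'tool_pos': array([0.23435585, 0.6324717 , 0.22559547]), 'orientation': array([-1.79990853e+02, -9.77646192e-02, -1.10335218e+02]), 'force': array([ 0.29335401, -0.15325716,  0.80185411]), 'moment': array([ 0.03033899,  0.00379137, -0.02408126]), 'opening': 0.08772461299468458}
scene [[ 0.671 -0.428  0.605 -0.545]
 [-0.741 -0.381  0.553 -0.816]
 [-0.006 -0.82  -0.573  0.959]
 [ 0.     0.     0.     1.   ]] 601.0137094838095
side [[-0.966 -0.116  0.23   0.01 ]
 [-0.258  0.42  -0.87   1.624]
 [ 0.004 -0.9   -0.436  0.843]
 [ 0.     0.     0.     1.   ]] 611.8688257314961
```

View pics/scene0.png

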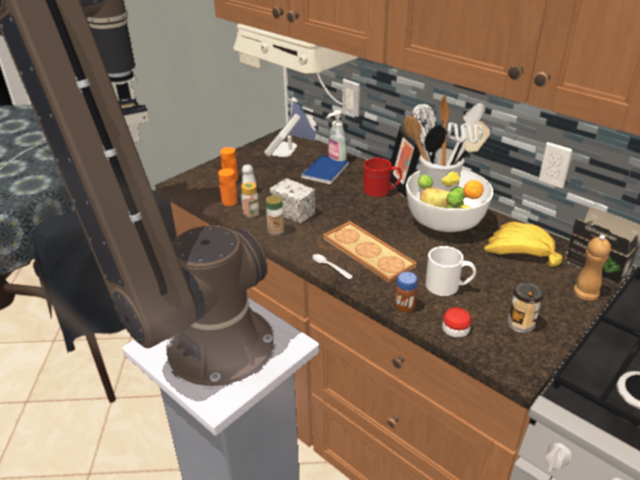

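View pics/side0.png

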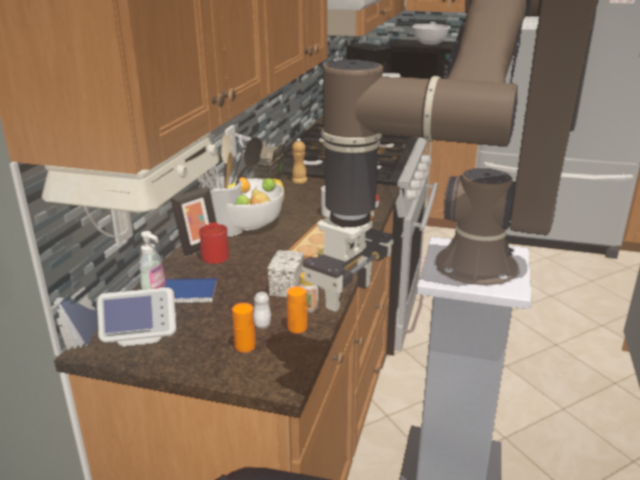

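Scene view: brown jar (405,292), timer (457,321), glass jar (525,308), mug (445,270), tray (368,250), box (293,200). Candidates for the spice jars are (275,215) and (250,200). The salt is at (248,180), and the orange decoys are at (228,187) and (229,160). I'll check the choice with one close crop and measure the heights from depth.

Run:
```python
from h import *
s=dict(np.load('scene0.npz')); P=pts(s); im=s['pixels']
a=cv2.resize(im[140:250,200:330,::-1],(780,660)[:2],interpolation=cv2.INTER_CUBIC)
cv2.imwrite('pics/crop0.png',cv2.resize(a,(700,592)))
# objects: points above worktop, cluster in image by component of height mask
Z=P[:,:,2]; print('table z',np.median(Z[300:310,300:340]))
m=((Z>0.035)&(Z<0.14)&(P[:,:,0]>0.1)&(P[:,:,0]<1)&(s['depth']>0)).astype(np.uint8)
n,L,st,c=cv2.connectedComponentsWithStats(m)
for i in range(1,n):
    if st[i,4]>80:
        Q=P[L==i]; zt=np.percentile(Q[:,2],98); T=Q[Q[:,2]>zt-.006]
        ctr,r=cv2.minEnclosingCircle(T[:,:2].astype(np.float32))
        print(c[i].round(),st[i,4],'ztop',zt.round(3),'top',T[:,:2].mean(0).round(3),'circ',np.round(ctr,3),round(r,3),'allxy',Q[:,:2].min(0).round(3),Q[:,:2].max(0).round(3))
# tray cork
hsv=cv2.cvtColor(im,cv2.COLOR_RGB2HSV)
t=((Z>0.003)&(Z<0.03)&(hsv[:,:,1]>90)&(hsv[:,:,2]>120)&(P[:,:,0]>.3)).astype(np.uint8)
n,L,st,c=cv2.connectedComponentsWithStats(t); i=1+st[1:,4].argmax()
Q=P[L==i]; print('tray',cv2.minAreaRect((Q[:,:2]*1000).astype(np.float32)),np.median(Q[:,2]),c[i])
```

```text
table z -0.11152240502775745
[ 3. 44.] 82 ztop 0.099 top [0.554 2.283] circ [0.557 2.284] 0.011 allxy [0.53  2.268] [0.573 2.322]
[426. 169.] 20369 ztop 0.138 top [0.845 0.025] circ [0.834 0.562] 1.136 allxy [ 0.621 -0.582] [0.913 1.71 ]
[228. 172.] 735 ztop 0.107 top [0.44  0.486] circ [0.441 0.493] 0.093 allxy [0.373 0.412] [0.516 0.567]
[443. 161.] 137 ztop 0.14 top [ 0.834 -0.02 ] circ [ 0.827 -0.019] 0.028 allxy [ 0.8   -0.047] [0.855 0.008]
[249. 188.] 568 ztop 0.098 top [0.398 0.343] circ [0.398 0.342] 0.026 allxy [0.375 0.319] [0.503 0.463]
[288. 200.] 1418 ztop 0.106 top [0.385 0.224] circ [0.386 0.225] 0.025 allxy [0.36  0.194] [0.531 0.32 ]
[525. 239.] 1361 ztop 0.06 top [ 0.753 -0.346] circ [ 0.754 -0.337] 0.055 allxy [ 0.681 -0.41 ] [ 0.838 -0.261]
[447. 266.] 1282 ztop 0.094 top [ 0.49  -0.256] circ [ 0.496 -0.263] 0.051 allxy [ 0.448 -0.325] [ 0.536 -0.212]
[605. 360.] 2056 ztop 0.049 top [ 0.489 -0.65 ] circ [ 0.589 -0.68 ] 0.252 allxy [ 0.349 -0.766] [ 0.827 -0.595]
[407. 287.] 557 ztop 0.091 top [ 0.37  -0.231] circ [ 0.371 -0.23 ] 0.025 allxy [ 0.345 -0.256] [ 0.395 -0.207]
[526. 301.] 985 ztop 0.102 top [ 0.497 -0.464] circ [ 0.499 -0.465] 0.034 allxy [ 0.465 -0.495] [ 0.532 -0.432]
[458. 317.] 361 ztop 0.048 top [ 0.385 -0.361] circ [ 0.384 -0.361] 0.026 allxy [ 0.357 -0.39 ] [ 0.413 -0.333]
tray ((483.63848876953125, -24.54376220703125), (276.48626708984375, 116.40451049804688), 84.02783203125) 0.010461283292959533 [369.5227649  250.88493377]
```

View pics/crop0.png

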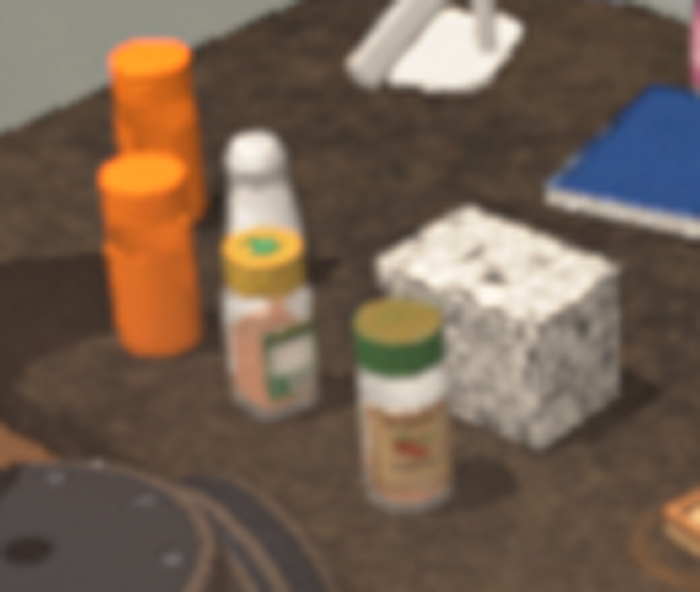

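The crop confirms the yellow cap with a green mark at (250,200) and the green-sided cap with a gold top at (275,215). The orange bottles are the decoys. Next I'll fit the box lid, the salt and the corks.

Run:
```python
from h import *
s=dict(np.load('scene0.npz')); P=pts(s); im=s['pixels']; Z=P[:,:,2]
v,u=np.mgrid[:480,:640]
m=(Z>.072)&(Z<.088)&(u>265)&(u<322)&(v>170)&(v<225)&(P[:,:,0]>.41)
Q=P[m]; print('lid',cv2.minAreaRect((Q[:,:2]*1000).astype(np.float32)),np.median(Q[:,2]),m.sum(), Q.mean(0))
m=(u>238)&(u<258)&(v>160)&(v<184)&(Z>.06)&(Z<.12); Q=P[m]; print('salt',Q.mean(0),Q.max(0),Q.min(0))
m=(u>216)&(u<238)&(v>168)&(v<180)&(Z>.09)&(Z<.13); Q=P[m]; print('orange',Q.mean(0))
# corks by hue inside tray
hsv=cv2.cvtColor(im,cv2.COLOR_RGB2HSV)
t=((Z>0.003)&(Z<0.022)&(hsv[:,:,1]>90)&(hsv[:,:,2]>120)&(u>320)&(u<416)&(v>218)&(v<280))
Q=P[t][:,:2]; mu=Q.mean(0); w,V=np.linalg.eigh(np.cov((Q-mu).T)); print('tray pca',mu,np.degrees(np.arctan2(*V[::-1,1])))
for px in((347,234),(368,249),(392,264)): print(px,P[px[1],px[0]].round(3),hsv[px[1],px[0]])
print(hsv[241,358],hsv[256,380])
for n in('wrist',):
    w=snapshot(n); print(w['tool_from_camera'].round(3),w['fx'])
```

```text
lid ((490.0877990722656, 258.3238220214844), (82.19947814941406, 114.17717742919922), 4.474865436553955) 0.07901552739897255 570 [0.48600493 0.25507066 0.07891518]
salt [0.47472947 0.43346795 0.0781924 ] [0.50119805 0.462694   0.09832424] [0.40248935 0.34282797 0.0602483 ]
orange [0.39669934 0.4366526  0.1009452 ]
tray pca [ 0.47816687 -0.03464118] 82.6449310238627
(347, 234) [0.499 0.06  0.009] [ 15 122 247]
(368, 249) [ 0.485 -0.026  0.008] [ 15 125 242]
(392, 264) [ 0.475 -0.114  0.008] [ 15 125 243]
[ 19 107 245] [ 20 107 246]
[[ 1.    -0.001 -0.     0.   ]
 [ 0.001  0.956  0.293 -0.08 ]
 [-0.    -0.293  0.956 -0.157]
 [ 0.     0.     0.     1.   ]] 373.4290550300425
```

```bash
python3 -m pendant '[[[30,-50,10,0,0,3],[62,-100,22,0,0,6],[93,-150,33,0,0,9],[124,-200,44,0,0,12],[155,-250,55,0,0,15],[186,-302,66,0,0,18],[215,-352,75,0,0,20.3],[215,-352,75,0,0,20.3],[215,-352,75,0,0,20.3]]]' -1
cat >> h.py <<'E'
from scipy.spatial.transform import Rotation as Ro
def wrist(save=None):
    o=get_obs(); s=snap('wrist',save); T=np.eye(4)
    T[:3,:3]=Ro.from_euler('xyz',o['orientation'],degrees=True).as_matrix(); T[:3,3]=o['tool_pos']
    s['pose']=T@s['tool_from_camera']; return s
def ray(s,u,v,z):
    d=s['pose'][:3,:3]@np.array([(u-s['cx'])/s['fx'],(v-s['cy'])/s['fy'],1]); o=s['pose'][:3,3]
    return o+d*(z-o[2])/d[2]
def tops(s,zlo=.035,zhi=.14,minpx=150):
    P=pts(s); Z=P[:,:,2]; m=((Z>zlo)&(Z<zhi)&(s['depth']>.15)).astype(np.uint8)
    n,L,st,c=cv2.connectedComponentsWithStats(m)
    for i in range(1,n):
        if st[i,4]<minpx: continue
        Q=P[L==i]; zt=np.percentile(Q[:,2],97); k=(L==i)&(Z>zt-.006)
        T=P[k]; r=cv2.minAreaRect((T[:,:2]*1000).astype(np.float32)); col=s['pixels'][k].mean(0).round()
        print('px',c[i].round(),'ztop',zt.round(3),'mean',T[:,:2].mean(0).round(4),'rect',np.round(r[0],1),np.round(r[1],1),round(r[2],1),'rgb',col)
E
python3 - <<'E'
from h import *
s=wrist('w1.png'); print(s['pose'].round(3)); tops(s)
E
```

```text
clock: 1.27
tool_pos: [0.4495, 0.2807, 0.3014]
orientation: [180.0, 0.0, -90.1]
force: [-0.7, 0.5, -0.3]
opening: 0.0875
[[-0.003 -0.956 -0.293  0.53 ]
 [-1.     0.003  0.001  0.28 ]
 [ 0.     0.293 -0.956  0.459]
 [ 0.     0.     0.     1.   ]]
px [340. 162.] ztop 0.081 mean [0.4947 0.2587] rect [493.8 258.7] [ 74.3 109.2] 4.6 rgb [159. 153. 141.]
px [ 54. 159.] ztop 0.105 mean [0.4986 0.5447] rect [498.6 546.1] [45.5 43.8] 71.0 rgb [238. 175.  79.]
px [159. 164.] ztop 0.088 mean [0.4905 0.4492] rect [490.3 450.2] [27.6 28.2] 0.5 rgb [226. 223. 215.]
px [169. 248.] ztop 0.105 mean [0.4055 0.4411] rect [404.7 441.8] [44.1 45. ] 3.5 rgb [241. 183.  84.]
px [258. 245.] ztop 0.097 mean [0.4058 0.3456] rect [404.8 345.8] [40.8 40.6] 4.2 rgb [167. 151.  82.]
px [367. 259.] ztop 0.106 mean [0.3921 0.2279] rect [391.1 227.7] [44.6 44.2] 88.1 rgb [108.  96.  59.]
```

View pics/w1.png

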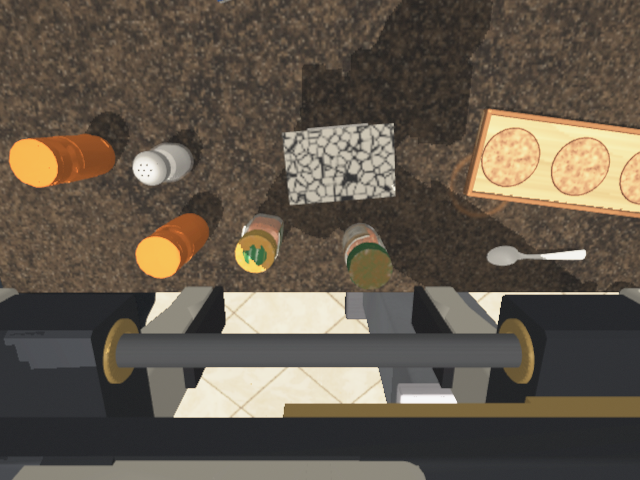

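Wrist view: recipe box at px (340,162), green jar (367,259), yellow jar (258,245), salt (159,164), orange decoys (169,248) and (54,159). The tray with its corks is at the right edge. I'll pick the green jar first.

```bash
python3 -m pendant '[[[-30,-27,-10,0,0,0],[-58,-53,-40,0,0,0],[-58,-53,-90,0,0,0],[-58,-53,-140,0,0,0],[-58,-53,-180,0,0,0],[-58,-53,-210,0,0,0],[-58,-53,-230,0,0,0],[-58,-53,-240,0,0,0],[-58,-53,-240,0,0,0]]]' -1
python3 -m pendant '[[[0,0,0,0,0,0],[0,0,0,0,0,0],[0,0,0,0,0,0],[0,0,0,0,0,0],[0,0,0,0,0,0],[0,0,0,0,0,0]]]' 1
```

```text
clock: 2.45
tool_pos: [0.391, 0.2283, 0.0611]
orientation: [180.0, -0.1, -90.0]
force: [0.6, 0.1, 0.3]
opening: 0.0878
clock: 3.2
tool_pos: [0.3916, 0.228, 0.0617]
orientation: [-180.0, 0.0, -90.0]
force: [-0.8, -0.4, 2.5]
opening: 0.0449
```

```bash
python3 -m pendant '[[[0,0,20,0,0,0],[0,0,60,0,0,0],[0,0,110,0,0,0],[10,-10,160,0,0,-7],[20,-30,185,0,0,-17],[40,-60,190,0,0,-27],[60,-90,190,0,0,-37],[75,-120,190,0,0,-47],[85,-150,190,0,0,-57],[94,-170,190,0,0,-67]]]' 1
python3 -m pendant '[[[0,-10,0,0,0,-10],[0,-18,0,0,0,-20],[0,-18,0,0,0,-30],[0,-18,0,0,0,-30],[0,-18,0,0,0,-30]]]' 1
python3 - <<'E'
from h import *
s=wrist('w2.png'); np.savez('w2.npz',**s); tops(s)
P=pts(s); Z=P[:,:,2]; im=s['pixels']; hsv=cv2.cvtColor(im,cv2.COLOR_RGB2HSV)
t=((Z>0.005)&(Z<0.022)&(hsv[:,:,1]>60)&(hsv[:,:,2]>110)&(s['depth']>.2)).astype(np.uint8)
n,L,st,c=cv2.connectedComponentsWithStats(t); i=1+st[1:,4].argmax(); Q=P[L==i]
print('tray',cv2.minAreaRect((Q[:,:2]*1000).astype(np.float32)),Q[:,2].mean())
E
```

```text
clock: 4.45
tool_pos: [0.4854, 0.0566, 0.2511]
orientation: [180.0, -0.1, -157.4]
force: [0.6, 1.0, -2.3]
opening: 0.0446
clock: 5.08
tool_pos: [0.4854, 0.04, 0.2514]
orientation: [-180.0, -0.0, 173.2]
force: [-0.2, 0.1, -2.1]
opening: 0.0448
px [ 54. 118.] ztop 0.121 mean [ 0.6932 -0.0783] rect [677.2 -58.9] [184.4  75.7] 69.1 rgb [195. 187. 110.]
px [ 31. 289.] ztop 0.087 mean [0.7723 0.1021] rect [780.3  90.7] [30.5 71.2] 33.6 rgb [143.  51.  48.]
px [ 50. 380.] ztop 0.093 mean [0.776  0.1807] rect [777.2 179.4] [ 5.8 30.8] 40.8 rgb [136.  45.  42.]
tray ((483.1649169921875, -27.640518188476562), (249.54412841796875, 100.09388732910156), 82.64156341552734) 0.010104324491177409
```

View pics/w2.png

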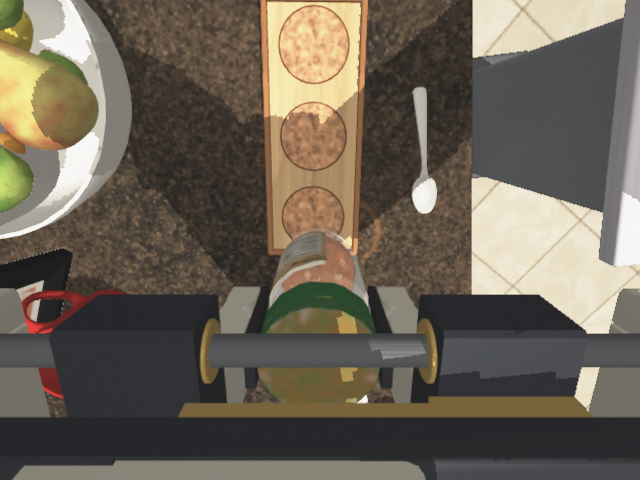

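Wrist view: the three corks are at about px (314,45), (313,136) and (313,217), with the green jar held upright. I'll fit the cork circles.

Run:
```python
from h import *
s=dict(np.load('w2.npz'))
C=[ray(s,314,44.5,.01),ray(s,313,136,.01)]
print([c.round(4) for c in C], np.linalg.norm(C[1]-C[0]))
for p in((313,187),(279,44),(349,44),(280,136),(346,136),(313,103),(313,170)): print(p,ray(s,*p,.01).round(4))
y=np.array([np.sin(np.radians(7.36)),np.cos(np.radians(7.36))])
print('from c1',C[1][:2]+.085*y,C[1][:2]-.085*y)
P=pts(s);q=P[170:240,285:345].reshape(-1,3)
```

```text
[array([ 0.4715, -0.1146,  0.01  ]), array([ 0.4829, -0.0306,  0.01  ])] 0.08476618667542575
(313, 187) [0.4894 0.0215 0.01  ]
(279, 44) [ 0.5048 -0.1191  0.01  ]
(349, 44) [ 0.438 -0.111  0.01 ]
(280, 136) [ 0.5166 -0.0347  0.01  ]
(346, 136) [ 0.4492 -0.0266  0.01  ]
(313, 103) [ 0.479  -0.0623  0.01  ]
(313, 170) [0.4872 0.0037 0.01  ]
from c1 [0.49381841 0.05366579] [ 0.47204086 -0.11493356]
```

```bash
python3 -m pendant '[[[8,14,-40,0,0,0],[8,14,-90,0,0,0],[8,14,-130,0,0,0],[8,14,-155,0,0,0],[8,14,-168,0,0,0],[8,14,-174,0,0,0],[8,14,-178,0,0,0],[8,14,-178.5,0,0,0],[8,14,-178.5,0,0,0]]]' 1
python3 -m pendant '[[[0,0,0,0,0,0],[0,0,0,0,0,0],[0,0,0,0,0,0],[0,0,0,0,0,0]]]' -1
```

```text
clock: 6.25
tool_pos: [0.4939, 0.0541, 0.0737]
orientation: [180.0, 0.1, 173.0]
force: [0.5, 0.2, -1.4]
opening: 0.0449
clock: 6.75
tool_pos: [0.4935, 0.054, 0.0731]
orientation: [180.0, 0.0, 173.0]
force: [0.7, -0.3, 0.4]
opening: 0.0789
```

```bash
python3 -m pendant '[[[0,0,25,0,0,0],[0,0,75,0,0,0],[0,0,130,0,0,0],[0,0,180,0,0,0],[-10,-40,190,0,0,-10],[-30,-90,200,0,0,-20],[-50,-140,200,0,0,-30],[-75,-190,200,0,0,-40],[-97,-240,200,0,0,-50],[-115,-281,200,0,0,-60]]]' -1
python3 -m pendant '[[[0,0,0,0,0,-10],[0,0,0,0,0,-20],[0,0,0,0,0,-23],[0,0,0,0,0,-23],[0,0,0,0,0,-23]]]' -1
python3 - <<'E'
from h import *
s=wrist('w3.png'); np.savez('w3.npz',**s); tops(s)
E
```

```text
clock: 8.0
tool_pos: [0.3773, -0.2286, 0.2733]
orientation: [180.0, 0.0, 112.6]
force: [1.4, 0.4, 0.6]
opening: 0.0872
clock: 8.62
tool_pos: [0.3784, -0.227, 0.2731]
orientation: [-180.0, -0.0, 90.0]
force: [-0.3, 0.1, 0.3]
opening: 0.0872
px [316. 204.] ztop 0.089 mean [ 0.3727 -0.2294] rect [ 373.5 -229.5] [43.2 43.4] 16.3 rgb [162. 185. 220.]
px [196. 213.] ztop 0.046 mean [ 0.3887 -0.3584] rect [ 389.4 -359.3] [50.8 50.6] 59.4 rgb [233.  89.  78.]
px [294. 301.] ztop 0.093 mean [ 0.4704 -0.2525] rect [ 477.8 -253.4] [80.  48.2] 89.8 rgb [192. 188. 178.]
px [565. 289.] ztop 0.062 mean [0.4715 0.053 ] rect [471.8  54.5] [ 4.  21.8] 2.8 rgb [153. 121.  91.]
px [114. 290.] ztop 0.058 mean [ 0.4735 -0.4582] rect [ 473.7 -461.8] [ 3.8 25.7] 0.5 rgb [116.  86.  51.]
px [243. 325.] ztop 0.062 mean [ 0.5186 -0.3196] rect [ 519.2 -319. ] [7.7 2.7] 63.8 rgb [144. 140. 131.]
```

View pics/w3.png

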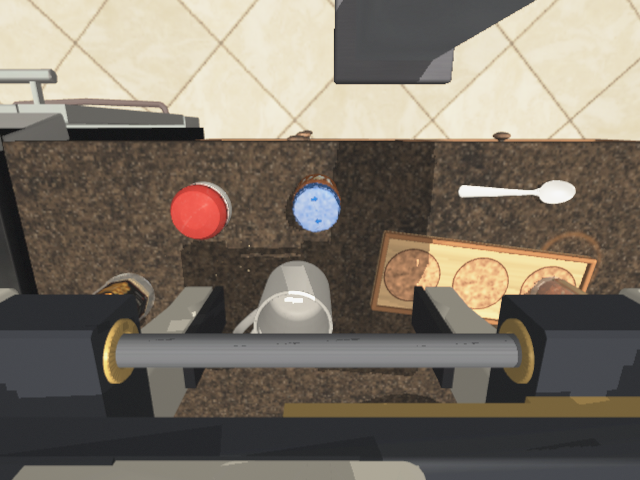

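Wrist view: brown jar (316,204), timer (196,213), mug (294,301), glass jar at lower left. I'll grasp the brown jar.

```bash
python3 -m pendant '[[[-5,-2.5,-40,0,0,0],[-5,-2.5,-90,0,0,0],[-5,-2.5,-140,0,0,0],[-5,-2.5,-180,0,0,0],[-5,-2.5,-205,0,0,0],[-5,-2.5,-220,0,0,0],[-5,-2.5,-228,0,0,0],[-5,-2.5,-228,0,0,0]]]' -1
python3 -m pendant '[[[0,0,0,0,0,0],[0,0,0,0,0,0],[0,0,0,0,0,0],[0,0,0,0,0,0],[0,0,0,0,0,0],[0,0,0,0,0,0]]]' 1
```

```text
clock: 9.68
tool_pos: [0.3734, -0.2295, 0.0449]
orientation: [-180.0, -0.0, 90.0]
force: [-0.3, 1.0, -0.5]
opening: 0.0875
clock: 10.42
tool_pos: [0.3736, -0.2295, 0.0452]
orientation: [180.0, 0.0, 90.0]
force: [-0.4, 0.7, 2.2]
opening: 0.0449
```

```bash
python3 -m pendant '[[[0,0,20,0,0,0],[0,0,70,0,0,0],[0,0,125,0,0,10],[0,10,175,0,0,20],[10,40,195,0,0,30],[30,80,200,0,0,40],[55,120,200,0,0,50],[80,160,200,0,0,60],[100,190,200,0,0,70],[109.5,199.5,200,0,0,80]]]' 1
python3 -m pendant '[[[0,0,0,0,0,3],[0,0,-40,0,0,3],[0,0,-90,0,0,3],[0,0,-135,0,0,3],[0,0,-165,0,0,3],[0,0,-180,0,0,3],[0,0,-186,0,0,3],[0,0,-189,0,0,3],[0,0,-189,0,0,3],[0,0,-189,0,0,3]]]' 1
python3 -m pendant '[[[0,0,0,0,0,0],[0,0,0,0,0,0],[0,0,0,0,0,0],[0,0,0,0,0,0]]]' -1
```

```text
clock: 11.68
tool_pos: [0.4836, -0.0284, 0.2446]
orientation: [-180.0, -0.0, 170.4]
force: [-0.2, 0.2, -0.7]
opening: 0.0447
clock: 12.92
tool_pos: [0.4834, -0.0299, 0.0567]
orientation: [180.0, 0.1, 173.0]
force: [-0.3, -0.1, 0.2]
opening: 0.0453
clock: 13.42
tool_pos: [0.483, -0.0301, 0.0561]
orientation: [-180.0, 0.0, 173.0]
force: [0.2, 0.8, 0.3]
opening: 0.0795
```

```bash
python3 -m pendant '[[[0,0,25,0,0,0],[0,0,80,0,0,0],[0,0,135,0,0,0],[-5,40,160,0,0,3],[-15,100,160,0,0,7],[-28,160,160,0,0,11],[-42,220,160,0,0,15],[-55,280,160,0,0,19],[-68,330,160,0,0,23],[-78,376,160,0,0,27]]]' -1
python3 -m pendant '[[[0,0,0,0,0,0],[0,0,-30,0,0,0],[0,0,-75,0,0,0],[0,0,-115,0,0,0],[0,0,-140,0,0,0],[0,0,-154,0,0,0],[0,0,-160,0,0,0],[0,0,-160,0,0,0]]]' -1
python3 -m pendant '[[[0,0,0,0,0,0],[0,0,0,0,0,0],[0,0,0,0,0,0],[0,0,0,0,0,0],[0,0,0,0,0,0],[0,0,0,0,0,0]]]' 1
```

```text
clock: 14.68
tool_pos: [0.4041, 0.3478, 0.2161]
orientation: [180.0, 0.0, -159.8]
force: [1.2, 0.7, 0.7]
opening: 0.0876
clock: 15.68
tool_pos: [0.4053, 0.3461, 0.0565]
orientation: [180.0, 0.0, -160.0]
force: [0.3, -0.3, -0.1]
opening: 0.0877
clock: 16.42
tool_pos: [0.4049, 0.3459, 0.0561]
orientation: [-180.0, -0.0, -160.0]
force: [-1.1, 0.0, 1.3]
opening: 0.0458
```

```bash
python3 -m pendant '[[[0,0,0,0,0,0],[0,0,0,0,0,0],[0,0,0,0,0,0]]]' 1
python3 - <<'E'
from h import *
s=wrist('w4.png')
E
```

```text
clock: 16.8
tool_pos: [0.405, 0.3459, 0.0561]
orientation: [-180.0, -0.0, -160.0]
force: [-1.5, -0.7, 2.5]
opening: 0.0459
```

View pics/w4.png

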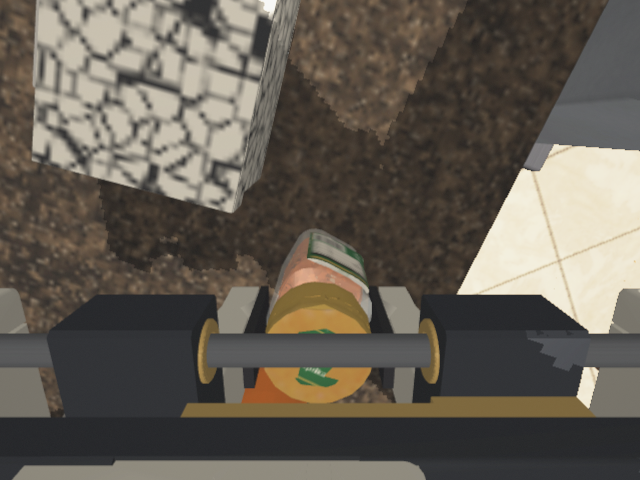

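The yellow jar sits centred between the pads (cap at px (318,360)). I'll lift and carry it.

```bash
python3 -m pendant '[[[0,0,20,0,0,0],[0,0,70,0,0,0],[0,0,125,0,0,0],[0,0,180,0,0,0],[5,-40,200,0,0,-4],[13,-95,200,0,0,-8],[21,-150,200,0,0,-12],[30,-205,200,0,0,-16],[38,-260,200,0,0,-20],[46,-315,200,0,0,-24]]]' 1
python3 -m pendant '[[[8,-55,0,0,0,-3],[15,-105,0,0,0,-3],[21,-145,0,0,0,-3],[21,-145,0,0,0,-3],[21,-145,0,0,0,-3]]]' 1
python3 - <<'E'
from h import *
s=wrist('w5.png'); tops(s)
E
```

```text
clock: 18.1
tool_pos: [0.4509, 0.0293, 0.256]
orientation: [180.0, 0.0, 175.9]
force: [2.3, 1.1, -0.8]
opening: 0.0456
clock: 18.73
tool_pos: [0.4718, -0.114, 0.2557]
orientation: [180.0, -0.0, 172.9]
force: [0.2, -0.4, -1.4]
opening: 0.0457
px [23. 40.] ztop 0.052 mean [ 0.7139 -0.312 ] rect [ 717.1 -303.5] [55.9 25.3] 65.0 rgb [243. 226. 117.]
px [261.  42.] ztop 0.093 mean [ 0.4971 -0.2525] rect [ 495.4 -251.6] [76.1 81.2] 83.1 rgb [230. 228. 223.]
px [ 97. 203.] ztop 0.115 mean [ 0.6561 -0.1574] rect [ 658.1 -150.8] [ 34.3 161.8] 29.6 rgb [186. 183. 176.]
px [ 57. 254.] ztop 0.138 mean [ 0.6817 -0.1553] rect [ 687.5 -153.1] [39.9 38.4] 84.2 rgb [141. 177.  86.]
px [ 52. 391.] ztop 0.123 mean [ 0.7348 -0.0154] rect [735.6 -14.7] [ 8.9 10.1] 49.9 rgb [134. 164.  87.]
```

View pics/w5.png

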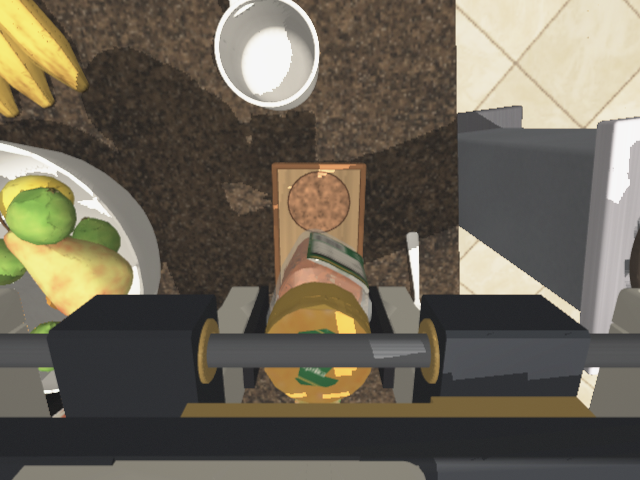

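```bash
python3 -m pendant '[[[0,-0.5,-40,0,0,0],[0,-0.5,-90,0,0,0],[0,-0.5,-135,0,0,0],[0,-0.5,-165,0,0,0],[0,-0.5,-180,0,0,0],[0,-0.5,-186,0,0,0],[0,-0.5,-189,0,0,0],[0,-0.5,-189,0,0,0],[0,-0.5,-189,0,0,0]]]' 1
python3 -m pendant '[[[0,0,0,0,0,0],[0,0,0,0,0,0],[0,0,0,0,0,0],[0,0,0,0,0,0]]]' -1
```

```text
clock: 19.9
tool_pos: [0.4725, -0.1144, 0.0677]
orientation: [180.0, 0.1, 173.0]
force: [-0.9, -1.0, -1.0]
opening: 0.046
clock: 20.4
tool_pos: [0.472, -0.1146, 0.0671]
orientation: [180.0, 0.0, 173.0]
force: [-0.4, -1.0, -0.4]
opening: 0.0803
```

```bash
python3 -m pendant '[[[0,0,25,0,0,0],[0,0,80,0,0,0],[0,0,135,0,0,0],[-10,-30,150,0,0,0],[-28,-80,150,0,0,0],[-46,-130,150,0,0,0],[-64,-185,150,0,0,0],[-78,-230,150,0,0,0],[-83,-244.5,150,0,0,0],[-83,-244.5,150,0,0,0]]]' -1
python3 -m pendant '[[[0,0,-40,0,0,0],[0,0,-90,0,0,0],[0,0,-140,0,0,0],[0,0,-175,0,0,0],[0,0,-195,0,0,0],[0,0,-204,0,0,0],[0,0,-207,0,0,0],[0,0,-207,0,0,0]]]' -1
python3 -m pendant '[[[0,0,0,0,0,0],[0,0,0,0,0,0],[0,0,0,0,0,0],[0,0,0,0,0,0],[0,0,0,0,0,0],[0,0,0,0,0,0]]]' 1
```

```text
clock: 21.65
tool_pos: [0.3885, -0.3596, 0.2167]
orientation: [180.0, -0.0, 172.9]
force: [0.2, 0.1, 0.5]
opening: 0.0878
clock: 22.65
tool_pos: [0.3896, -0.359, 0.0108]
orientation: [-180.0, 0.1, 173.0]
force: [0.0, -0.0, 0.6]
opening: 0.0877
clock: 23.4
tool_pos: [0.3892, -0.3592, 0.0103]
orientation: [-180.0, 0.0, 173.0]
force: [-0.8, -0.2, 6.0]
opening: 0.0611
```

```bash
python3 -m pendant '[[[0,0,20,0,0,0],[0,0,70,0,0,0],[0,0,125,0,0,0],[0,0,180,0,0,0],[10,30,220,0,0,0],[30,85,220,0,0,0],[50,140,220,0,0,0],[65,195,220,0,0,0],[75,250,220,0,0,0],[80,305,220,0,0,0]]]' 1
python3 -m pendant '[[[5,55,0,0,0,0],[9,110,0,0,0,0],[13,165,0,0,0,0],[17,220,0,0,0,0],[21,270,0,0,0,0],[24.5,305,0,0,0,0],[24.5,313,0,0,0,0],[24.5,313,0,0,0,0]]]' 1
python3 - <<'E'
from h import *
s=wrist('w6.png'); tops(s)
E
```

```text
clock: 24.65
tool_pos: [0.4688, -0.0522, 0.2295]
orientation: [180.0, -0.0, 173.0]
force: [1.1, -0.7, -1.0]
opening: 0.0609
clock: 25.65
tool_pos: [0.493, 0.2588, 0.2293]
orientation: [-179.9, -0.1, 173.0]
force: [0.2, -0.3, -0.7]
opening: 0.0612
px [ 32. 136.] ztop 0.093 mean [0.7165 0.1635] rect [720.3 164.6] [69.8 19.5] 69.9 rgb [157.  56.  52.]
px [316. 200.] ztop 0.081 mean [0.4925 0.2382] rect [494. 250.] [74.2 91.7] 4.5 rgb [159. 153. 141.]
px [347. 395.] ztop 0.083 mean [0.4884 0.4375] rect [488.6 438.1] [ 9.9 30.8] 84.2 rgb [186. 180. 169.]
```

View pics/w6.png

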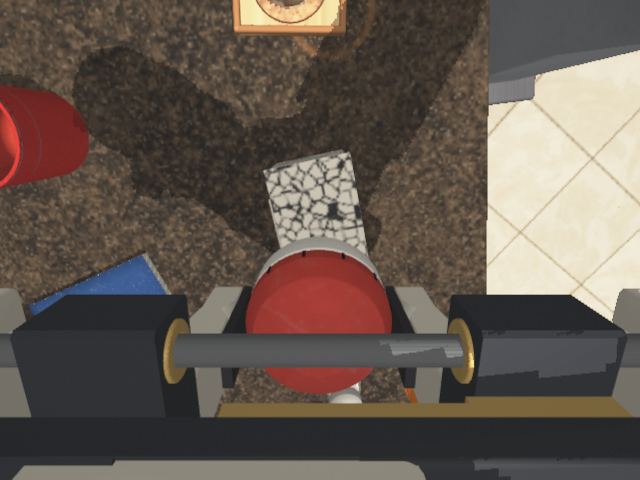

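The timer is held red side up over the lid, at px (320,320).

```bash
python3 -m pendant '[[[0.5,0,-40,0,0,0],[0.5,0,-80,0,0,0],[0.5,0,-110,0,0,0],[0.5,0,-126,0,0,0],[0.5,0,-133,0,0,0],[0.5,0,-137,0,0,0],[0.5,0,-138,0,0,0],[0.5,0,-138,0,0,0],[0.5,0,-138,0,0,0]]]' 1
python3 -m pendant '[[[0,0,0,0,0,0],[0,0,0,0,0,0],[0,0,0,0,0,0],[0,0,0,0,0,0],[0,0,0,0,0,0]]]' -1
python3 -m pendant '[[[0,0,15,0,0,0],[0,0,60,0,0,0],[0,0,115,0,0,0],[0,0,165,0,0,0],[0,10,210,0,0,0],[0,40,230,0,0,0],[0,80,230,0,0,0],[0,80,230,0,0,0],[0,80,230,0,0,0]]]' -1
python3 - <<'E'
from h import *
s=wrist('w7.png'); tops(s)
s=snap('scene','scene1.png'); tops(s,.03,.145,100)
E
```

```text
clock: 26.82
tool_pos: [0.4942, 0.2592, 0.0926]
orientation: [180.0, 0.0, 173.0]
force: [-0.6, 0.7, -1.7]
opening: 0.0614
clock: 27.45
tool_pos: [0.494, 0.2589, 0.0921]
orientation: [-180.0, 0.0, 173.0]
force: [0.5, 0.3, -0.0]
opening: 0.0876
clock: 28.58
tool_pos: [0.4938, 0.3387, 0.3226]
orientation: [-180.0, 0.0, 173.0]
force: [-0.7, -0.5, 0.5]
opening: 0.0877
px [45. 50.] ztop 0.093 mean [0.7326 0.1619] rect [742.4 156.8] [81.7 66.3] 68.9 rgb [167.  55.  52.]
px [310. 124.] ztop 0.125 mean [0.4942 0.2578] rect [494.3 258.1] [51.3 51.5] 38.0 rgb [172.  65.  57.]
px [ 42. 265.] ztop 0.132 mean [0.8135 0.3711] rect [814.6 371.8] [ 9.  27.4] 39.1 rgb [165. 162. 154.]
px [403. 276.] ztop 0.105 mean [0.4078 0.4372] rect [406.6 439. ] [44.9 37.1] 45.6 rgb [239. 177.  81.]
px [333. 286.] ztop 0.088 mean [0.4892 0.4484] rect [489.2 449.3] [27.5 27. ] 82.2 rgb [226. 223. 215.]
px [337. 379.] ztop 0.106 mean [0.4976 0.5467] rect [497.5 548.8] [38.5 44.3] 83.4 rgb [244. 179.  81.]
px [27. 33.] ztop 0.142 mean [0.6873 2.2785] rect [ 694.  2273.8] [ 78.7 262.1] 85.7 rgb [162. 156. 145.]
px [18
[... 781 characters left out ...]
 ] rect [479.7 -31.2] [46.3 44.4] 24.2 rgb [135. 156. 200.]
px [524. 239.] ztop 0.06 mean [ 0.7544 -0.3442] rect [ 756.3 -343.8] [104.1  89.8] 7.7 rgb [252. 229.  94.]
px [392. 246.] ztop 0.108 mean [ 0.4672 -0.1155] rect [ 467.4 -114.9] [41.8 42. ] 79.2 rgb [211. 175.  80.]
px [447. 267.] ztop 0.094 mean [ 0.4913 -0.2571] rect [ 493.8 -256.5] [81.8 85.6] 64.7 rgb [234. 227. 217.]
px [605. 359.] ztop 0.049 mean [ 0.4861 -0.6513] rect [ 562.5 -609.3] [503.8 157. ] 19.1 rgb [40. 38. 38.]
px [526. 302.] ztop 0.102 mean [ 0.497  -0.4638] rect [ 498.2 -463.7] [64.3 59.7] 53.5 rgb [91. 81. 72.]
px [218. 335.] ztop 0.141 mean [-0.0345 -0.0492] rect [-29.9 -42.6] [ 41.2 123.7] 55.9 rgb [94. 80. 72.]
```

View pics/w7.png

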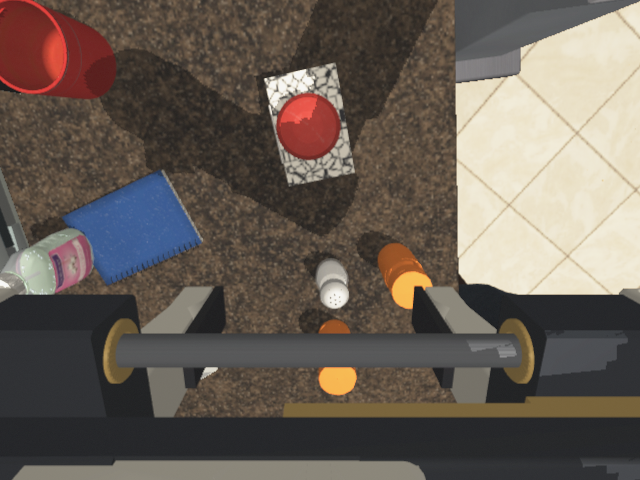

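View pics/scene1.png

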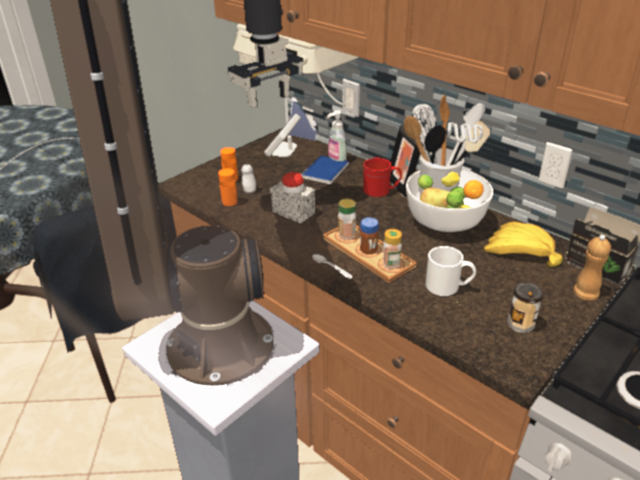

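The jars stand in a row on the corks at px (347,216), (369,233) and (392,246). The timer is centred on the lid, and the bystanders haven't moved. I'll hand it in.

```bash
python3 -c "from plant import *; print(close_job())"
```

```text
the job is handed in; nothing more can be done
None
```

The cooking corner is laid out and handed in at about 29 s of the 106 s allowed. The hand-in gives no verdict, so what follows is my own last checks.

- **Jars:** After allowing for the scene camera's offset of about 6 mm in x and 3 mm in y, all three are within about 4 mm of their cork centres. Green is on the end spot next to the recipe box, brown is in the middle and yellow is on the far end.
- **Jar heights:** The tops read 1–3 mm above nominal. The same camera read 1–3 mm high before anything was moved, so I take this as camera bias, not a jar sitting up on the rim.
- **Timer:** It stands red half up, within about 1 mm of the lid's middle in the wrist camera. Its top is at 125 mm, against 126 mm expected.
- **Bystanders:** Salt shaker, mug and glass jar read within a few millimetres of where they were at the start. The gripper was open and clear of everything.
- **One odd reading:** The gripper stopped at 46 mm on the yellow jar, which is listed as 42 mm wide. The picture showed it properly centred between the pads, so I carried on.

I didn't measure tilt as an angle; the final pictures show everything upright.

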